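Sort the parts of a stripped-down robot into their bins

ROBOT

A 7-joint arm with a two-finger parallel gripper is mounted at the origin on the work surface. World frame = base frame: x ahead of the robot, y to its left, z up, the work surface at z = 0. Lengths are in m, angles in degrees, forces in N, time in s.
With the tool pointing down it reaches from about 0.4 to 0.875 m from the base axis. Payload 4.4 kg.
Tool frame: the origin (TCP) lies between the finger pads; the fingertips stand 8 mm ahead of it and the grasp point (between the pads) lies 11 mm behind it; z points along the fingers, y is the line along which they close (so a half turn about z gives the same grasp; the last joint's range is limited). The gripper opens to 85 mm and grips with 20 to 120 N. Pads are 22 mm wide; open, the fingers measure 114 mm over their backs; the gripper's body (76 mm by 85 mm) begins 54 mm behind the grasp point. The pads swing forward as they close: fully open they stand 13 mm farther back than shut.
Start: joints at [64.87, 36.005, 2.206, 86.941, -1.547, 57.084, -1.146], TCP at [0.237, -0.605, 0.239] pointing down, gripper open.
Joint ranges: [-175.42, 175.42], [-21.48, 121.26], [-71.46, 75.88], [10.55, 141.38], [-63.04, 243.04], [13.31, 113.54], [-168.57, 168.57]. Speed limits (degrees/s): [147.25, 147.25, 180, 180, 180, 180, 180].

INTERFACE

Orientations are given as a 3x3 rotation matrix whose columns are the frame's x, y, z axes.
In Python, from plant import arm gives the robot as it stands. The module is installed in compiled form; this text tells all that it offers.
- The arm moves only by the shell command python3 -m creep 'ROWS' [FORCE]. ROWS is JSON, a list that holds one entry, the list of rows, each a list of 5 numbers: the shift along the tool's x, y, z in mm, then the turn about the tool's z in degrees, then the finger opening in mm, from 0 to 85.4. A call has 1 to 8 rows; each row shifts and turns the commanded pose from where the row before left it, along the tool's axes as they then stand; what a row does not reach is not made up. A row lasts 1/12 s, in which the tool goes at most 41.7 mm and 7.16 degrees, less where a joint would pass 70% of its speed; a pose out of reach is approached as far as the arm can. A call with a gripper value outside its range is refused whole. The fingers move at their own pace and stop on an object; FORCE is the grip in N (left out, the last holds). Time passes only in rows, so rows that do not move let the fingers close. It gives the time, the measured TCP pose, the force, the opening and the grip force at its end, in the units of the state.
- arm.observe(): the state, without advancing time (a new reading comes with each control period).
- arm.capture(name): name is "scene" or "top" or "wrist"; returns the picture (480x640x3 uint8, blue, green, red); there is no depth.
- arm.camera_params(name): a dict with "fx", "fy", "cx", "cy" (pixels), "R" (3x3) and "t" (3): a world point X has camera coordinates R X + t. Camera axes: x right, y down, z forward; pixel columns grow to the right and rows downward; lengths in m; the calibration is good to about 2 mm. A picture is of the moment at which its call begins: read the wrist's pose just before it. camera_params takes no time and is no camera call; for the wrist camera it gives the pose at the moment of the call.
- arm.finish_job(): hands the job in; it is judged then, once.
Trained networks look in the newest picture that a camera, given by its name, has taken for a name from the list of things; names that differ only in an ending like _2 or _b are one class to them, and where a whole thing is asked for, a point or a joint stands for the part that bears it (a point fixed in the world has none). Each returns a list of dicts, best first, with "confidence" (0 to 1); they miss things now and then, are a little off and sometimes report something else, mostly with a low value. They report only what shows in the picture. A call takes as long as a camera call. They do not tell look-alikes from the thing itself.
- arm.recognise(camera, target): "location" ([x, y, z] in m, in the coordinates of the camera as it stood for that picture, good to about 4 mm: the middle of the surface that is visible of it).
- arm.landmark_of(camera, target): "location" ([x, y, z] in m, in the coordinates of the camera as it stood for that picture, good to about 4 mm: a listed point, or the origin of a listed thing).
The state is a dict: "t": time; "q": joint angles; "qd": joint speeds; "joint_efforts": joint torques, N m; "tool_pos": TCP position; "tcp_rot": TCP orientation; "force": force on the tool from outside, world axes, zero at the start; "ft_torque": the same for the moment, N m; "width": finger opening in m; "grasp_force": force on a finger pad.
Only numpy, scipy, OpenCV 4.12 (cv2) and the standard library are available. Lean on these libraries where they do the work, as an engineer would, in place of code of your own. Each camera call takes 0.05 s, during which the arm holds its last target. There are 200 camera calls.

TASK

Sort the three loose robot parts into the bins of their kinds: the servo into the bin that shows a sample servo, the U-bracket into the bin that shows a sample bracket, and the battery pack into the free lane of the two-lane bin, beside the pack already there. The pack is still in the charging dock: draw it out through the dock's open side by its protruding end, set it down on the bench and let go, then take it by its top rib to lower it into the lane. Keep every part the way up it is now, set parts down rather than drop them, and leave the bottle, tape roll, screwdriver and brush where they are.

Things in the scene. Friction and masses are not known exactly. Their poses are not given: they have to be found in the camera images.
- pack: Black battery pack, 0.2-0.4 kg: body 120 (x) x 50 (y) x 30 mm high, on top an upright grip rib 38 (x) x 12 (y) x 20 mm high, centred 7 mm towards +x, where the pack balances. Origin: centre of the underside; z up. It starts loose in the dock on its 4 mm floor; 36 to 40 mm of its -x end (the nose) stick out of the open side, the rib is under the roof. Pinch the nose across the 50 mm.
- dock: Grey charging dock, fixed, 88 (x) x 68 (y) x 62 mm high: 4 mm floor, two cheeks, back (+x), roof. Only its -x side is open, 58 mm wide and 54 mm high; the pack comes straight out along -x. Origin: centre of the underside on the bench, 44 mm from the opening. It stands on the robot's left, the opening turned roughly to world -y.
- servo: Large black servo motor standing on the bench, about 0.18 kg: body 66 (x) x 30 (y) x 50 mm high; two ears 35 to 40 mm up make it 84 mm long; a metal disc on top (22 mm across, 16 mm towards +x) reaches 58 mm. Origin: centre of the underside; z up. Pinch across the 30 mm. Servo and bracket lie on the robot's right and may have changed places.
- bracket: Aluminium U-bracket, a rigid channel lying with its open side up, 0.08 kg: 110 (x) x 40 (y) x 28 mm high, sheet 3 mm, the two flanges along x. Origin: centre of the underside; z up. Pinch it over both flanges, 40 mm across.
- servo_bin: Grey open box, fixed, 150 (x) x 132 (y) x 50 mm high, walls and floor 4 mm. Origin: centre of the box's underside on the bench; x away from the robot, y to its left. Beyond its +x wall is a 50 mm deep display shelf, 4 mm high, with a sample servo, 66 mm tall, fixed on it for good: the sample tells the bin's kind and is not to be moved.
- bracket_bin: Grey open box, fixed, 150 (x) x 132 (y) x 50 mm high, walls and floor 4 mm. Origin: centre of the box's underside on the bench; x away from the robot, y to its left. Beyond its +x wall is a 50 mm deep display shelf, 4 mm high, with a sample U-bracket fixed on it for good: the sample tells the bin's kind and is not to be moved.
- pack_bin: Grey two-lane bin, fixed, 150 (x) x 132 (y) x 50 mm high, walls and middle wall 4 mm, floor 4 mm. Each lane is 142 mm long (x) and 60 mm wide. Origin: centre of the underside on the bench; x away from the robot, y to its left. The +y lane holds another battery pack, fixed; the -y lane is free. The three bins stand in a row and may have changed places.
- free_lane (a point): Centre of the free lane's floor in the two-lane bin, 4 mm above the bench, axes as the bin's. The lane is 60 mm wide, 142 mm long (x); its walls rise 46 mm above this point, so fingers on the sides of a pack do not fit in; fingers on its 12 mm rib do, if opened no more than about 25 mm.
- bottle: Glass bottle standing, 60 mm across, 220 mm high; origin at the centre of its foot. Leave alone.
- tape: Black roll of tape lying flat, 100 mm across, 30 mm high; origin at the centre of its underside. Leave alone.
- driver: Screwdriver lying on the bench at the right, 200 mm long, 26 mm high; origin under its middle, x towards the tip. Leave alone.
- brush: Hand brush lying on the bench beyond the dock, 200 mm long, 20 mm high; origin under its middle, x towards the bristles. Leave alone.
Mind the look-alikes: they are no part of the job. What is shaped like the pack_bin but purple is not meant.

How it is judged (in metres and radians):
On the way:
1. the pack has been drawn out of the dock and stands on the bench, let go (x of pack in the frame of dock below -0.1 m and height (world z) of pack below 0.003 m and angle between pack's own z axis and vertical below 0.06 rad and contact force between the fingers and pack below 0.1 N and linear speed of pack below 0.02 m/s), for 0.2 s.
At the end, for the whole second after the job is handed in: All at rest, the way up they began: the pack along the free lane (either way round), flat on its floor (5 mm, 0.08 rad); the servo on the floor of the bin with the sample servo, the bracket on the floor of the bin with the sample bracket (8 mm, 0.15 rad) (x of pack in the frame of free_lane between -0.02 and 0.02 m and y of pack in the frame of free_lane between -0.012 and 0.012 m and z of pack in the frame of free_lane between -0.005 and 0.005 m and angle between pack's own z axis and vertical below 0.08 rad and linear speed of each of pack, servo, bracket below 0.02 m/s and angle between the x axis of pack and the x axis of pack_bin, either way round below 0.15 rad and x of servo in the frame of servo_bin between -0.07 and 0.07 m and y of servo in the frame of servo_bin between -0.062 and 0.062 m and z of servo in the frame of servo_bin between -0.012 and 0.012 m and angle between each of servo, bracket's own z axis and vertical below 0.15 rad and x of bracket in the frame of bracket_bin between -0.07 and 0.07 m and y of bracket in the frame of bracket_bin between -0.062 and 0.062 m and z of bracket in the frame of bracket_bin between -0.012 and 0.012 m); the robot touches nothing.
It fails at once if the battery pack is dropped: it moves faster than 0.6 m/s while not held (contact force between the fingers and pack below 0.05 N and linear speed of pack above 0.6 m/s).
It fails at once if the servo is dropped: it moves faster than 0.6 m/s while not held (contact force between the fingers and servo below 0.05 N and linear speed of servo above 0.6 m/s).
It fails at once if the bracket is dropped: it moves faster than 0.6 m/s while not held (contact force between the fingers and bracket below 0.05 N and linear speed of bracket above 0.6 m/s).
It fails at once if the bottle, tape roll, screwdriver or brush is moved by more than 20 mm (distance of any of bottle, tape, driver, brush from where it was at the start of the episode above 0.02 m).
It also fails if it takes over 72 s, if anything falls off the work surface, if the arm or the gripper's body presses on something with over 40 N, if the wrist force passes 120 N, or if a joint passes its speed limit or range.

## Working session

There is one attempt and no reset: what is moved stays moved. The work goes in short steps, Python scripts to look and compute and a shell command to move; the robot and the scene stay as the last step left them, time stands still between calls to the robot, and variables do not carry over. Pictures are saved under pics/ and viewed, at most 10 in all, crops included, and the job is handed in when it is done.

```bash
mkdir -p pics
cat > h.py <<'E'
import numpy as np, cv2
from plant import arm
def W(cam,p,P=None):
    P=P or arm.camera_params(cam); return np.array(P["R"]).T@(np.array(p)-np.array(P["t"]))
def ray(cam,u,v,z,P=None):
    P=P or arm.camera_params(cam); R=np.array(P["R"]);t=np.array(P["t"])
    c=-R.T@t; d=R.T@np.array([(u-P["cx"])/P["fx"],(v-P["cy"])/P["fy"],1]); return c+d*(z-c[2])/d[2]
def pix(cam,X,P=None):
    P=P or arm.camera_params(cam); c=np.array(P["R"])@np.array(X)+np.array(P["t"]); return P["fx"]*c[0]/c[2]+P["cx"],P["fy"]*c[1]/c[2]+P["cy"]
def st():
    s=arm.observe(); print("t",round(s["t"],2),"tcp",np.round(s["tool_pos"],4),"w",round(s["width"],4),"gf",s["grasp_force"]); print(np.round(s["tcp_rot"],3).tolist(),"q",np.round(s["q"],0)); return s
E
python3 - <<'E'
from h import *
st()
for c in ["top","scene"]:
    cv2.imwrite(f"pics/{c}0.png",arm.capture(c))
    for n in ["pack","dock","servo","bracket","servo_bin","bracket_bin","pack_bin"]:
        print(c,n,[(np.round(W(c,d["location"]),3).tolist(),round(d["confidence"],2)) for d in arm.landmark_of(c,n)])
E
```

```text
t 0.0 tcp [ 0.2365 -0.6048  0.2384] w 0.0856 gf 0.0
[[0.931, 0.364, -0.001], [0.364, -0.931, 0.002], [-0.0, -0.002, -1.0]] q [65. 36.  2. 87. -2. 57. -1.]
top pack [([0.413, 0.331, 0.004], 0.57)]
top dock [([0.423, 0.356, -0.0], 0.73)]
top servo [([0.453, -0.083, -0.001], 0.78)]
top bracket [([0.43, -0.298, 0.006], 0.56)]
top servo_bin [([0.608, -0.008, -0.001], 0.93)]
top bracket_bin []
top pack_bin [([0.622, 0.207, 0.002], 0.7), ([0.83, 0.153, -0.006], 0.6)]
scene pack [([0.416, 0.332, 0.004], 0.55)]
scene dock [([0.612, -0.007, 0.001], 0.44), ([0.622, 0.205, -0.005], 0.16)]
scene servo [([0.452, -0.088, -0.001], 0.58)]
scene bracket [([0.43, -0.3, 0.002], 0.84)]
scene servo_bin [([0.614, -0.011, 0.005], 0.79), ([0.66, 0.399, -0.0], 0.28)]
scene bracket_bin [([0.612, -0.204, 0.002], 0.83), ([0.658, 0.398, -0.001], 0.68)]
scene pack_bin [([0.622, 0.206, -0.004], 0.86)]
```

View pics/top0.png

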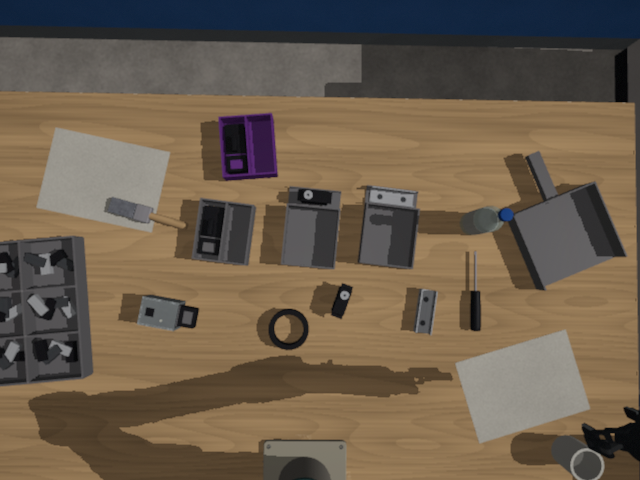

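View pics/scene0.png

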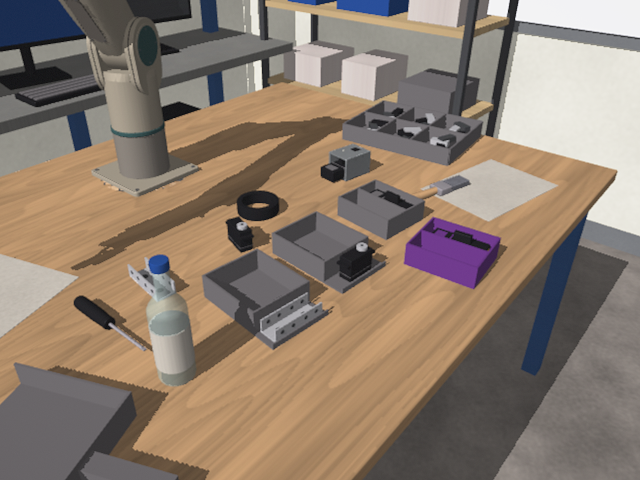

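Top view: servo at (342,300), bracket (425,311), tape (288,329), dock (160,313) with the nose to the right (187,317). Left to right, the bins are pack (229,232), servo (311,240, sample servo) and bracket (388,240, sample bracket); the purple bin is the decoy. The scene view agrees. I'll get the axes from the top picture and start with the bracket.

```bash
cat >> h.py <<'E'
def yaw():
    R=np.array(arm.observe()["tcp_rot"]); return np.degrees(np.arctan2(R[1,0],R[0,0]))
def plan(p,yw,n=None):
    s=arm.observe(); p0=np.array(s["tool_pos"]); d=np.array(p)-p0; y0=yaw(); dy=(yw-y0+180)%360-180
    n=n or int(max(np.ceil(np.linalg.norm(d)/.0405),np.ceil(abs(dy)/7.1)))
    out=[]
    for i in range(n):
        a=np.radians(y0+dy*i/n); x=np.array([np.cos(a),np.sin(a)]);y=np.array([np.sin(a),-np.cos(a)]);e=d/n*1000
        out.append([round(float(e[:2]@x),1),round(float(e[:2]@y),1),round(float(-e[2]),1),round(-dy/n,2)])
    print("from",np.round(p0,4),round(y0,1),"to",np.round(p,4),yw); print(out)
def axis(mask):
    c,_=cv2.findContours(mask.astype(np.uint8),0,2); return cv2.minAreaRect(max(c,key=cv2.contourArea))
E
python3 - <<'E'
from h import *
im=cv2.imread("pics/top0.png").astype(int); hsv=cv2.cvtColor(im.astype(np.uint8),cv2.COLOR_BGR2HSV)
for n,(a,b,c,d),z in [("bracket",(405,280,445,342),.028),("servo",(322,275,362,325),.045),("dock+pack",(125,285,210,340),.04)]:
    sub=hsv[b:d,a:c]; m=(sub[:,:,1]<75)|(sub[:,:,2]<50)
    r=axis(m); bx=cv2.boxPoints(r)+[a,b]; w=np.array([ray("top",*p,z)[:2] for p in bx])
    print(n,np.round(w,3).tolist(),"c",w.mean(0).round(3),[ (round(float(np.linalg.norm(w[i+1]-w[i])),3),round(float(np.degrees(np.arctan2(*(w[i+1]-w[i])[::-1]))),1)) for i in (0,1)])
for n,px in [("bottlefoot",(480,222)),("driver handle",(475,325)),("driver tip",(473,252)),("tape",(288,329))]: print(n,ray("top",*px,.015).round(3))
plan([.415,-.298,.20],-8)
E
```

```text
bracket [[0.375, -0.262], [0.486, -0.277], [0.48, -0.325], [0.369, -0.31]] c [ 0.428 -0.294] [(0.112, -7.9), (0.048, -97.4)]
servo [[0.421, -0.055], [0.497, -0.081], [0.487, -0.111], [0.411, -0.084]] c [ 0.454 -0.083] [(0.08, -19.1), (0.031, -108.9)]
dock+pack [[0.39, 0.414], [0.466, 0.402], [0.442, 0.263], [0.366, 0.276]] c [0.416 0.339] [(0.077, -9.1), (0.141, -100.0)]
bottlefoot [ 0.653 -0.435  0.015]
driver handle [ 0.394 -0.423  0.015]
driver tip [ 0.577 -0.418  0.015]
tape [0.379 0.047 0.015]
from [ 0.2368 -0.6054  0.2393] 21.4 to [ 0.415 -0.298  0.2  ] -8
[[30.9, -24.6, 4.4, np.float64(3.26)], [29.4, -26.3, 4.4, np.float64(3.26)], [27.9, -27.9, 4.4, np.float64(3.26)], [26.3, -29.5, 4.4, np.float64(3.26)], [24.5, -30.9, 4.4, np.float64(3.26)], [22.7, -32.3, 4.4, np.float64(3.26)], [20.9, -33.5, 4.4, np.float64(3.26)], [18.9, -34.6, 4.4, np.float64(3.26)], [16.9, -35.7, 4.4, np.float64(3.26)]]
```

```bash
python3 -m creep '[[[31,-24.6,4.4,3.26,65],[29.4,-26.3,4.4,3.26,65],[28,-28,4.4,3.26,65],[26,-29.5,4.4,3.26,65],[24.5,-31,4.4,3.26,65],[22.7,-32.3,4.4,3.26,65],[21,-33.5,4.4,3.26,65],[19,-34.6,4.4,3.26,65]]]' 40; python3 -m creep '[[[17,-35.7,4.4,3.26,65],[0,0,0,0,65]]]'
python3 - <<'E'
from h import *
st(); P=arm.camera_params("wrist"); cv2.imwrite("pics/w1.png",arm.capture("wrist"))
for n in ["bracket"]: print([(W("wrist",d["location"],P).round(4),d["confidence"]) for d in arm.landmark_of("wrist",n)])
R=np.array(P["R"]);print("cam",-R.T@np.array(P["t"]))
print(pix("wrist",[.43,-.298,.028],P))
E
```

```text
t: 1.47
tool_pos: [0.396, -0.3304, 0.2042]
tcp_rot: [[0.996, -0.085, 0.001], [-0.085, -0.996, -0.0], [0.001, 0.0, -1.0]]
force: [0.6, -0.7, 0.8]
width: 0.0649
grasp_force: 0.0
t: 1.63
tool_pos: [0.4202, -0.2883, 0.1989]
tcp_rot: [[0.992, -0.127, 0.001], [-0.127, -0.992, 0.006], [0.0, -0.006, -1.0]]
force: [0.0, 1.4, 0.2]
width: 0.0652
grasp_force: 0.0
t 1.63 tcp [ 0.4202 -0.2883  0.1989] w 0.0652 gf 0.0
[[0.992, -0.127, 0.001], [-0.127, -0.992, 0.006], [0.0, -0.006, -1.0]] q [ 25.  28.  10. 112.  -7.  41. -58.]
[(array([ 0.4312, -0.2986,  0.0018]), 0.84)]
cam [ 0.4934621  -0.29675996  0.3344079 ]
(np.float64(333.34721089515136), np.float64(202.57147747229627))
```

View pics/w1.png

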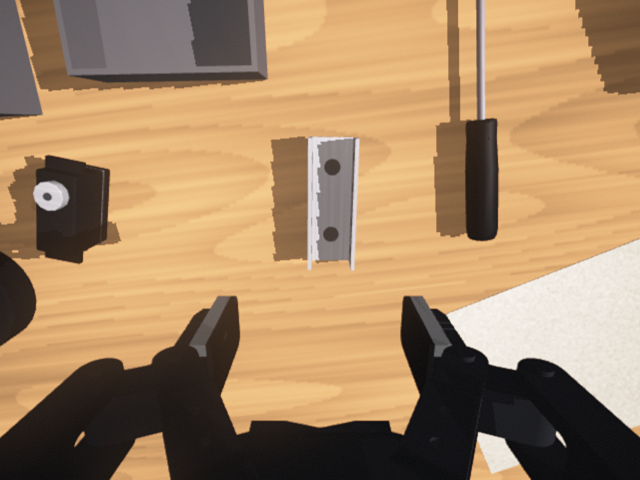

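The wrist view shows the bracket centred at (333,202), as predicted, with the flanges' top edges at x≈309 and 354. The driver lies 150 px to the right, and the servo with its disc is at the left (52,196).

Run:
```python
from h import *
P=arm.camera_params("wrist")
q=[ray("wrist",*p,.028,P)[:2] for p in [(308,138),(308,268),(358,138),(354,268)]]
print(np.round(q,4)); print("c",np.mean(q,0)); print([np.degrees(np.arctan2(*(q[i]-q[i+1])[::-1])) for i in (0,2)])
c=np.mean(q,0); plan([*c,.010],-7.9,8)
for p in [(52,196)]: print("disc",ray("wrist",*p,.058,P))
```

```text
[[ 0.4794 -0.2933]
 [ 0.3716 -0.2778]
 [ 0.4743 -0.332 ]
 [ 0.3663 -0.3173]]
c [ 0.4229085  -0.30509951]
[np.float64(-8.153290770033157), np.float64(-7.781184662705186)]
from [ 0.4165 -0.2958  0.1997] -7.7 to [ 0.4229 -0.3051  0.01  ] -7.9
[[0.9, 1.0, 23.7, np.float64(0.03)], [0.9, 1.0, 23.7, np.float64(0.03)], [0.9, 1.0, 23.7, np.float64(0.03)], [0.9, 1.0, 23.7, np.float64(0.03)], [0.9, 1.0, 23.7, np.float64(0.03)], [0.9, 1.0, 23.7, np.float64(0.03)], [0.9, 1.0, 23.7, np.float64(0.03)], [0.9, 1.0, 23.7, np.float64(0.03)]]
disc [ 0.46456567 -0.101243    0.058     ]
```

```bash
python3 -m creep '[[[3,0,27,0,65],[3,0,27,0,65],[3,0,27,0,65],[3,0,27,0,65],[0,0,27,0,65],[0,0,27,0,65],[0,0,20,0,65],[0,0,8,0,65]]]'; python3 -m creep '[[[0,0,0,0,65],[0,0,0,0,36],[0,0,0,0,34],[0,0,0,0,34],[0,0,0,0,34],[0,0,0,0,34]]]' 30
```

```text
t: 2.4
tool_pos: [0.4247, -0.3008, 0.0073]
tcp_rot: [[0.99, -0.142, -0.003], [-0.142, -0.99, 0.001], [-0.003, -0.001, -1.0]]
force: [0.2, -0.2, 0.5]
width: 0.0649
grasp_force: 0.0
t: 2.9
tool_pos: [0.4278, -0.3003, 0.0111]
tcp_rot: [[0.99, -0.139, 0.002], [-0.139, -0.99, -0.002], [0.002, 0.001, -1.0]]
force: [-0.2, -1.2, 6.6]
width: 0.0396
grasp_force: 32.4
```

```bash
python3 -m creep '[[[0,0,-10,0,34],[0,0,-20,0,34],[0,0,-25,0,34],[0,0,-25,0,34],[0,0,-25,0,34],[0,0,-20,0,34],[0,0,0,0,34]]]'
python3 - <<'E'
from h import *
st();plan([.60,-.204,.14],0); plan([.60,-.204,.14],-8)
E
```

```text
t: 3.48
tool_pos: [0.4291, -0.3008, 0.1392]
tcp_rot: [[0.99, -0.139, 0.007], [-0.139, -0.99, -0.004], [0.007, 0.003, -1.0]]
force: [-0.0, 0.5, -1.3]
width: 0.0396
grasp_force: 31.5
t 3.48 tcp [ 0.4291 -0.3008  0.1392] w 0.0396 gf 31.50366961956024
[[0.99, -0.139, 0.007], [-0.139, -0.99, -0.004], [0.007, 0.003, -1.0]] q [ 26.  34.   9. 113.  -9.  33. -57.]
from [ 0.4291 -0.3008  0.1392] -8.0 to [ 0.6   -0.204  0.14 ] 0
[[31.2, -23.9, -0.2, np.float64(-1.59)], [31.8, -23.0, -0.2, np.float64(-1.59)], [32.4, -22.1, -0.2, np.float64(-1.59)], [33.1, -21.2, -0.2, np.float64(-1.59)], [33.6, -20.3, -0.2, np.float64(-1.59)]]
from [ 0.4291 -0.3008  0.1392] -8.0 to [ 0.6   -0.204  0.14 ] -8
[[31.2, -23.9, -0.2, np.float64(0.01)], [31.2, -23.9, -0.2, np.float64(0.01)], [31.2, -23.9, -0.2, np.float64(0.01)], [31.2, -23.9, -0.2, np.float64(0.01)], [31.2, -23.9, -0.2, np.float64(0.01)]]
```

Run:
```python
from h import *
for n,c in [("brk",[(366,206),(418,209),(412,269),(359,264)]),("srv",[(287,206),(341,207),(335,269),(283,265)])]:
    w=np.array([ray("top",*p,.05)[:2] for p in c]); print(n,w.round(3).tolist(),w.mean(0))
im=arm.capture("top"); cv2.imwrite("pics/bins.png",cv2.resize(im[170:280,180:430],(800,352),interpolation=2))
print([(W("top",d["location"]).round(3),d["confidence"]) for d in arm.landmark_of("top","bracket_bin")])
```

```text
brk [[0.685, -0.141], [0.68, -0.269], [0.533, -0.255], [0.543, -0.125]] [ 0.61019795 -0.19786609]
srv [[0.682, 0.052], [0.682, -0.08], [0.53, -0.067], [0.538, 0.06]] [ 0.60824213 -0.00885196]
[(array([ 0.619, -0.199, -0.001]), 0.68), (array([ 0.481, -0.422, -0.002]), 0.16)]
```

View pics/bins.png

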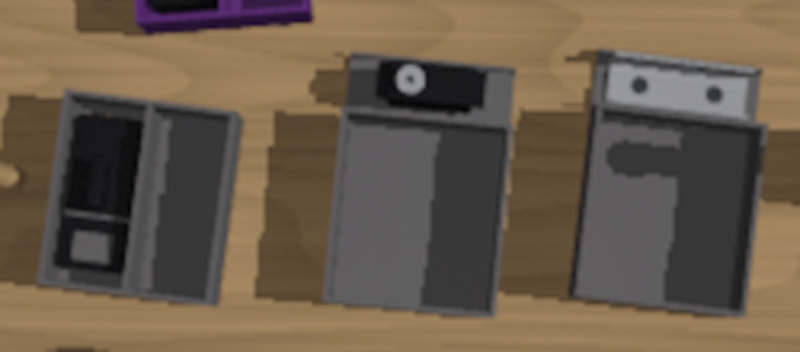

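The crop shows the bracket bin on the right (rims (575..765), yaw ≈ -6°), the servo bin in the middle and the pack bin at the left with its free right lane. Next I place the bracket.

```bash
python3 -m creep '[[[14,-10,0,0,34],[28,-21,0,0,34],[28,-21,0,0,34],[28,-21,0,0,34],[28,-21,0,0,34],[28,-21,0,0,34],[14,-10,0,0,34],[0,0,0,0,34]]]'; python3 -m creep '[[[0,0,20,0,34],[0,0,25,0,34],[0,0,25,0,34],[0,0,25,0,34],[0,0,12,0,34],[0,0,5,0,34],[0,0,0,0,34],[0,0,0,0,34]]]'
```

```text
t: 4.25
tool_pos: [0.6145, -0.1937, 0.1328]
tcp_rot: [[0.991, -0.132, 0.001], [-0.132, -0.991, 0.003], [0.001, -0.003, -1.0]]
force: [0.1, -0.4, -0.4]
width: 0.0389
grasp_force: 31.5
t: 4.92
tool_pos: [0.6109, -0.1996, 0.0233]
tcp_rot: [[0.99, -0.139, 0.001], [-0.139, -0.99, -0.0], [0.001, 0.0, -1.0]]
force: [-0.2, -0.1, -0.0]
width: 0.0393
grasp_force: 31.5
```

```bash
python3 -m creep '[[[0,0,3,0,34],[0,0,2,0,34],[0,0,2,0,34],[0,0,0,0,34],[0,0,0,0,45],[0,0,0,0,60],[0,0,0,0,60]]]'; python3 -m creep '[[[0,0,-10,0,60],[0,0,-30,0,60],[0,0,-35,0,60],[0,0,-40,0,60],[0,0,-30,0,60],[0,0,0,0,60]]]'
python3 - <<'E'
from h import *
cv2.imwrite("pics/w2.png",arm.capture("wrist")); arm.capture("top")
print([(W("top",d["location"]).round(3),d["confidence"]) for d in arm.landmark_of("top","bracket")])
plan([.445,-.084,.16],-19,8)
E
```

```text
t: 5.5
tool_pos: [0.6109, -0.1991, 0.016]
tcp_rot: [[0.99, -0.139, 0.0], [-0.139, -0.99, -0.0], [0.0, 0.0, -1.0]]
force: [0.9, -0.4, -0.7]
width: 0.0598
grasp_force: 0.0
t: 6.0
tool_pos: [0.615, -0.2009, 0.1688]
tcp_rot: [[0.99, -0.139, 0.013], [-0.139, -0.99, -0.004], [0.013, 0.002, -1.0]]
force: [0.8, -0.3, 0.6]
width: 0.0601
grasp_force: 0.0
[(array([ 0.611, -0.197,  0.009]), 0.97), (array([0.421, 0.356, 0.001]), 0.45), (array([0.381, 0.045, 0.002]), 0.45)]
from [ 0.6106 -0.1988  0.1613] -8.0 to [ 0.445 -0.084  0.16 ] -19
[[-22.5, -11.3, 0.2, np.float64(1.38)], [-22.8, -10.8, 0.2, np.float64(1.38)], [-23.0, -10.2, 0.2, np.float64(1.38)], [-23.2, -9.7, 0.2, np.float64(1.38)], [-23.5, -9.1, 0.2, np.float64(1.38)], [-23.7, -8.6, 0.2, np.float64(1.38)], [-23.9, -8.0, 0.2, np.float64(1.38)], [-24.1, -7.4, 0.2, np.float64(1.38)]]
```

```bash
python3 -m creep '[[[-22.5,-11.3,0,1.38,60],[-22.8,-10.8,0,1.38,60],[-23,-10.2,0,1.38,60],[-23.2,-9.7,0,1.38,60],[-23.5,-9,0,1.38,60],[-23.7,-8.6,0,1.38,60],[-24,-8,0,1.38,60],[-24,-7.4,0,1.38,60]]]'; python3 -m creep '[[[0,0,0,0,60],[0,0,0,0,60],[0,0,0,0,60]]]'
python3 - <<'E'
from h import *
st(); P=arm.camera_params("wrist"); cv2.imwrite("pics/w3.png",arm.capture("wrist"))
print([(W("wrist",d["location"],P).round(4),d["confidence"]) for d in arm.landmark_of("wrist","servo")])
np.save("P3.npy",P,allow_pickle=True)
E
```

```text
t: 6.82
tool_pos: [0.4426, -0.0835, 0.1595]
tcp_rot: [[0.945, -0.327, -0.003], [-0.327, -0.945, 0.0], [-0.003, 0.001, -1.0]]
force: [0.0, -0.3, 0.7]
width: 0.0599
grasp_force: 0.0
t: 7.07
tool_pos: [0.4453, -0.0845, 0.1602]
tcp_rot: [[0.946, -0.326, -0.001], [-0.326, -0.946, -0.0], [-0.0, 0.0, -1.0]]
force: [0.5, 0.1, 0.5]
width: 0.0598
grasp_force: 0.0
t 7.07 tcp [ 0.4453 -0.0845  0.1602] w 0.0598 gf 0.0
[[0.946, -0.326, -0.001], [-0.326, -0.946, -0.0], [-0.0, 0.0, -1.0]] q [ -3.  28.  15. 122. -14.  31. -87.]
[(array([ 0.4509, -0.0812,  0.0026]), 0.89)]
```

View pics/w3.png

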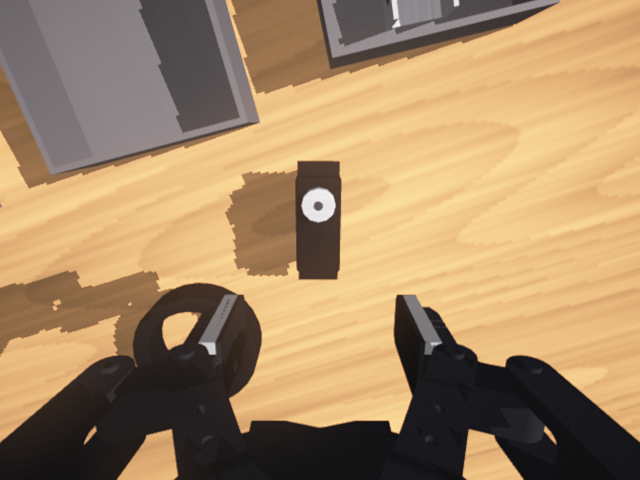

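Servo is seen upright in the wrist frame (body (297–340, 162–279), disc (318,205)), so yaw ≈ -19°. The bracket shows in its bin at the top.

Run:
```python
from h import *
P=np.load("P3.npy",allow_pickle=True).item()
d=ray("wrist",318,205,.058,P); a=np.radians(-19); print("from disc",d[:2]-.016*np.array([np.cos(a),np.sin(a)]))
e=[ray("wrist",318.5,v,.04,P)[:2] for v in(161,279)];print("ears",np.mean(e,0),np.linalg.norm(e[0]-e[1]))
c=(d[:2]-.016*np.array([np.cos(a),np.sin(a)])+np.mean(e,0))/2
plan([*c,.022],-19,6)
```

```text
from disc [ 0.45274537 -0.0843221 ]
ears [ 0.45229433 -0.08445001] 0.08449163405100213
from [ 0.4458 -0.0849  0.1604] -19.0 to [ 0.4525 -0.0844  0.022 ] -19
[[1.0, -0.5, 23.1, np.float64(-0.01)], [1.0, -0.5, 23.1, np.float64(-0.01)], [1.0, -0.5, 23.1, np.float64(-0.01)], [1.0, -0.5, 23.1, np.float64(-0.01)], [1.0, -0.5, 23.1, np.float64(-0.01)], [1.0, -0.5, 23.1, np.float64(-0.01)]]
```

```bash
python3 -m creep '[[[1,-0.5,20,0,60],[1,-0.5,27,0,60],[1,-0.5,27,0,60],[1,-0.5,27,0,60],[1,-0.5,23,0,60],[1,-0.5,14,0,60],[0,0,0,0,60],[0,0,0,0,60]]]' 40; python3 -m creep '[[[0,0,0,0,26],[0,0,0,0,24],[0,0,0,0,24],[0,0,0,0,24],[0,0,0,0,24],[0,0,0,0,24],[0,0,0,0,24]]]' 40;  python3 -m creep '[[[0,0,-10,0,24],[0,0,-20,0,24],[0,0,-25,0,24],[0,0,-25,0,24],[0,0,-25,0,24],[0,0,-15,0,24],[0,0,0,0,24]]]'; python3 -c "
from h import *
plan([.606,-.009,.142],-19,6)"
```

```text
t: 7.83
tool_pos: [0.451, -0.0837, 0.0268]
tcp_rot: [[0.945, -0.327, -0.003], [-0.327, -0.945, 0.001], [-0.003, 0.0, -1.0]]
force: [0.3, 0.2, -0.2]
width: 0.0601
grasp_force: 0.0
t: 8.42
tool_pos: [0.4516, -0.0833, 0.0285]
tcp_rot: [[0.945, -0.326, 0.0], [-0.326, -0.945, 0.001], [-0.0, -0.001, -1.0]]
force: [-0.8, -0.5, 7.1]
width: 0.0295
grasp_force: 40.7
t: 9.0
tool_pos: [0.4527, -0.0835, 0.1503]
tcp_rot: [[0.945, -0.326, 0.004], [-0.326, -0.945, 0.001], [0.003, -0.002, -1.0]]
force: [0.3, 0.6, -1.3]
width: 0.0292
grasp_force: 39.9
from [ 0.4527 -0.0835  0.1503] -19.0 to [ 0.606 -0.009  0.142] -19
[[20.1, -20.1, 1.4, np.float64(-0.0)], [20.1, -20.1, 1.4, np.float64(-0.0)], [20.1, -20.1, 1.4, np.float64(-0.0)], [20.1, -20.1, 1.4, np.float64(-0.0)], [20.1, -20.1, 1.4, np.float64(-0.0)], [20.1, -20.1, 1.4, np.float64(-0.0)]]
```

```bash
python3 -m creep '[[[10,-10,0,0,24],[20,-20,0,0,24],[20,-20,0,0,24],[20,-20,0,0,24],[20,-20,0,0,24],[20,-20,0,0,24],[11,-11,0,0,24],[0,0,0,0,24]]]';  python3 -m creep '[[[0,0,15,0,24],[0,0,25,0,24],[0,0,25,0,24],[0,0,25,0,24],[0,0,15,0,24],[0,0,2,0,24],[0,0,0,0,24],[0,0,0,0,24]]]'
```

```text
t: 9.67
tool_pos: [0.6077, -0.0052, 0.1459]
tcp_rot: [[0.947, -0.322, -0.0], [-0.322, -0.947, 0.003], [-0.001, -0.003, -1.0]]
force: [0.8, 0.9, -1.2]
width: 0.0293
grasp_force: 39.9
t: 10.33
tool_pos: [0.6046, -0.0087, 0.0408]
tcp_rot: [[0.945, -0.327, -0.002], [-0.327, -0.945, 0.001], [-0.002, -0.001, -1.0]]
force: [1.2, -0.0, -2.0]
width: 0.0294
grasp_force: 39.8
```

```bash
python3 -m creep '[[[0,0,3,0,24],[0,0,2,0,24],[0,0,2,0,24],[0,0,1,0,24],[0,0,0,0,24],[0,0,0,0,24]]]'
```

```text
t: 10.83
tool_pos: [0.6048, -0.0079, 0.0326]
tcp_rot: [[0.945, -0.326, -0.001], [-0.326, -0.945, 0.002], [-0.002, -0.001, -1.0]]
force: [-1.3, 0.6, 1.1]
width: 0.0297
grasp_force: 40.0
```

```bash
python3 -m creep '[[[0,0,0,0,40],[0,0,0,0,60],[0,0,0,0,60],[0,0,-10,0,60],[0,0,-30,0,60],[0,0,-40,0,60],[0,0,-40,0,60],[0,0,-30,0,60]]]'; python3 -m creep '[[[0,0,0,0,70],[0,0,0,0,70]]]'
python3 - <<'E'
from h import *
arm.capture("top")
print([(W("top",d["location"]).round(3),d["confidence"]) for d in arm.landmark_of("top","servo")])
plan([.40,.25,.18],80,15)
E
```

```text
t: 11.5
tool_pos: [0.6057, -0.0089, 0.1861]
tcp_rot: [[0.945, -0.327, 0.001], [-0.327, -0.945, 0.001], [0.001, -0.002, -1.0]]
force: [0.7, 0.4, -0.4]
width: 0.0597
grasp_force: 0.0
t: 11.67
tool_pos: [0.6063, -0.0085, 0.1851]
tcp_rot: [[0.945, -0.326, 0.003], [-0.326, -0.945, 0.002], [0.002, -0.003, -1.0]]
force: [0.2, -0.1, -0.9]
width: 0.0698
grasp_force: 0.0
[]
from [ 0.6042 -0.008   0.182 ] -19.0 to [0.4  0.25 0.18] 80
[[-18.5, -11.8, 0.1, np.float64(-6.6)], [-17.0, -13.9, 0.1, np.float64(-6.6)], [-15.3, -15.7, 0.1, np.float64(-6.6)], [-13.4, -17.4, 0.1, np.float64(-6.6)], [-11.3, -18.8, 0.1, np.float64(-6.6)], [-9.1, -20.0, 0.1, np.float64(-6.6)], [-6.7, -20.9, 0.1, np.float64(-6.6)], [-4.3, -21.5, 0.1, np.float64(-6.6)], [-1.7, -21.9, 0.1, np.float64(-6.6)], [0.8, -21.9, 0.1, np.float64(-6.6)], [3.3, -21.7, 0.1, np.float64(-6.6)], [5.8, -21.2, 0.1, np.float64(-6.6)], [8.2, -20.4, 0.1, np.float64(-6.6)], [10.4, -19.3, 0.1, np.float64(-6.6)], [12.6, -18.0, 0.1, np.float64(-6.6)]]
```

```bash
python3 -m creep '[[[-18.5,-12,0,-6.6,70],[-17,-14,0,-6.6,70],[-15.3,-15.7,0,-6.6,70],[-13.4,-17.4,0,-6.6,70],[-11.3,-18.8,0,-6.6,70],[-9,-20,0,-6.6,70],[-6.7,-21,0,-6.6,70],[-4.3,-21.5,0,-6.6,70]]]'; python3 -m creep '[[[-1.7,-22,0,-6.6,70],[0.8,-22,0,-6.6,70],[3.3,-21.7,0,-6.6,70],[5.8,-21.2,0,-6.6,70],[8.2,-20.4,0,-6.6,70],[10.4,-19.3,0,-6.6,70],[12.6,-18,0,-6.6,70],[0,0,0,0,70]]]';  python3 -m creep '[[[0,0,0,0,70],[0,0,0,0,70],[0,0,0,0,70]]]'
python3 - <<'E'
from h import *
st(); P=arm.camera_params("wrist"); cv2.imwrite("pics/w4.png",arm.capture("wrist")); np.save("P4.npy",P,allow_pickle=True)
for n in["pack","dock"]:print([(W("wrist",d["location"],P).round(4),d["confidence"]) for d in arm.landmark_of("wrist",n)])
E
```

```text
t: 12.43
tool_pos: [0.4941, 0.1302, 0.1813]
tcp_rot: [[0.828, 0.561, -0.005], [0.561, -0.828, 0.001], [-0.004, -0.004, -1.0]]
force: [-0.2, -0.1, -0.0]
width: 0.0698
grasp_force: 0.0
t: 13.1
tool_pos: [0.3965, 0.2537, 0.1818]
tcp_rot: [[0.164, 0.987, -0.007], [0.987, -0.164, 0.002], [0.001, -0.007, -1.0]]
force: [-0.5, -0.3, 0.5]
width: 0.07
grasp_force: 0.0
t: 13.35
tool_pos: [0.401, 0.2492, 0.1826]
tcp_rot: [[0.177, 0.984, -0.003], [0.984, -0.177, 0.0], [-0.0, -0.003, -1.0]]
force: [-0.1, 0.1, 0.5]
width: 0.0696
grasp_force: 0.0
t 13.35 tcp [0.401  0.2492 0.1826] w 0.0696 gf 0.0
[[0.177, 0.984, -0.003], [0.984, -0.177, 0.0], [-0.0, -0.003, -1.0]] q [-37.  27.   2. 118.  -2.  35. -44.]
[]
[(array([0.4208, 0.3565, 0.0016]), 0.92)]
```

View pics/w4.png

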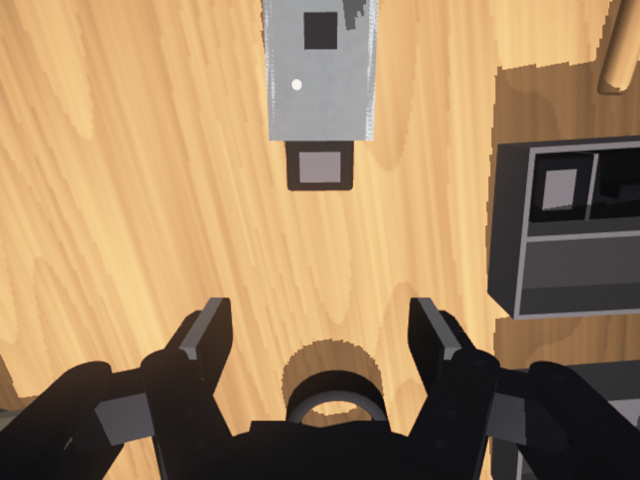

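The nose protrudes below the dock at (287–353, 142–190), aligned with the tool. The pack bin is at the right, its free lane lower.

Run:
```python
from h import *
P=np.load("P4.npy",allow_pickle=True).item()
q=[ray("wrist",*p,.034,P)[:2] for p in [(287,189.5),(353,189.5)]]; print(np.round(q,4),np.linalg.norm(q[0]-q[1])); m=np.mean(q,0)
r=[ray("wrist",*p,.062,P)[:2] for p in [(269,139.5),(374,139.5)]]; print("dock front",np.round(r,4),np.mean(r,0),np.linalg.norm(r[0]-r[1]))
a=[np.degrees(np.arctan2(*(v[0]-v[1])[::-1]))-90 for v in(q,r)]; print(a)
u=np.array([np.cos(np.radians(80)),np.sin(np.radians(80))]); print("protrude",(np.mean(r,0)-m)@u)
g=m+u*.015; print("grasp",g); plan([*(g-.0*u),.06],79.8,6)
```

```text
[[0.3807 0.2808]
 [0.4296 0.2721]] 0.04965284483383519
dock front [[0.3791 0.3193]
 [0.4465 0.3073]] [0.41279601 0.31329863] 0.06856308330619605
[np.float64(79.86510405164793), np.float64(79.84354742360128)]
protrude 0.03761896528122692
grasp [0.4077469  0.29122103]
from [0.4011 0.2496 0.183 ] 79.9 to [0.4077 0.2912 0.06  ] 79.8
[[7.0, -0.1, 20.5, np.float64(0.01)], [7.0, -0.1, 20.5, np.float64(0.01)], [7.0, -0.1, 20.5, np.float64(0.01)], [7.0, -0.1, 20.5, np.float64(0.01)], [7.0, -0.1, 20.5, np.float64(0.01)], [7.0, -0.1, 20.5, np.float64(0.01)]]
```

```bash
python3 -m creep '[[[10,0,20,0,70],[20,0,25,0,70],[12,0,25,0,70],[0,0,25,0,70],[0,0,25,0,70],[0,0,20,0,70],[0,0,10,0,70],[0,0,0,0,70]]]'; python3 -m creep '[[[0,0,10,0,70],[0,0,6,0,70],[0,0,0,0,70],[0,0,0,0,70]]]'
```

```text
t: 14.17
tool_pos: [0.4068, 0.2909, 0.0313]
tcp_rot: [[0.175, 0.985, -0.005], [0.985, -0.175, -0.001], [-0.002, -0.005, -1.0]]
force: [-0.7, 0.8, 0.5]
width: 0.07
grasp_force: 0.0
t: 14.5
tool_pos: [0.4079, 0.2922, 0.0176]
tcp_rot: [[0.174, 0.985, -0.001], [0.985, -0.174, 0.002], [0.002, -0.002, -1.0]]
force: [-0.2, -0.4, -0.8]
width: 0.0701
grasp_force: 0.0
```

```bash
python3 -m creep '[[[0,0,0,0,46],[0,0,0,0,44],[0,0,0,0,44],[0,0,0,0,44],[0,0,0,0,44],[0,0,0,0,44]]]' 60; python3 -m creep '[[[-5,0,0,0,44],[-12,0,0,0,44],[-14,0,0,0,44],[-14,0,0,0,44],[-14,0,0,0,44],[-14,0,0,0,44],[-14,0,0,0,44],[-10,0,0,0,44]]]'; python3 -m creep '[[[0,0,0,0,44],[0,0,0,0,44]]]'
```

```text
t: 15.0
tool_pos: [0.4081, 0.2924, 0.0182]
tcp_rot: [[0.174, 0.985, -0.001], [0.985, -0.174, 0.003], [0.002, -0.001, -1.0]]
force: [-0.8, -1.0, 5.3]
width: 0.0489
grasp_force: 61.3
t: 15.67
tool_pos: [0.3909, 0.2015, 0.0182]
tcp_rot: [[0.175, 0.984, -0.01], [0.984, -0.175, -0.005], [-0.007, -0.009, -1.0]]
force: [-0.0, 0.3, -2.6]
width: 0.0487
grasp_force: 62.6
t: 15.83
tool_pos: [0.3911, 0.2026, 0.0179]
tcp_rot: [[0.176, 0.984, -0.011], [0.984, -0.176, -0.005], [-0.006, -0.01, -1.0]]
force: [0.6, 0.4, -2.9]
width: 0.0492
grasp_force: 62.7
```

```bash
python3 -m creep '[[[-6,0,0,0,44],[-6,0,0,0,44],[0,0,2,0,44],[0,0,1.5,0,44],[0,0,1,0,44],[0,0,0.5,0,44],[0,0,0,0,44],[0,0,0,0,44]]]'
```

```text
t: 16.5
tool_pos: [0.3894, 0.1925, 0.0142]
tcp_rot: [[0.174, 0.985, -0.008], [0.985, -0.174, -0.004], [-0.005, -0.007, -1.0]]
force: [-3.8, -2.6, 15.9]
width: 0.0486
grasp_force: 64.8
```

```bash
python3 -m creep '[[[0,0,0,0,50],[0,0,0,0,60],[0,0,0,0,70],[0,0,0,0,70],[0,0,0,0,70]]]'; python3 -m creep '[[[-2,0,-15,0,70],[-10,0,-30,0,70],[-20,0,-40,0,70],[-10,0,-40,0,70],[0,0,-30,0,70],[0,0,0,0,70],[0,0,0,0,70],[0,0,0,0,70]]]'
python3 - <<'E'
from h import *
st(); P=arm.camera_params("wrist"); cv2.imwrite("pics/w5.png",arm.capture("wrist")); np.save("P5.npy",P,allow_pickle=True)
for n in["pack","pack_bin"]:print([(W("wrist",d["location"],P).round(4),d["confidence"]) for d in arm.landmark_of("wrist",n)])
print("predict rib top",pix("wrist",[.406,.240,.05],P))
E
```

```text
t: 16.92
tool_pos: [0.3896, 0.1927, 0.0131]
tcp_rot: [[0.174, 0.985, -0.009], [0.985, -0.174, -0.003], [-0.005, -0.008, -1.0]]
force: [-0.6, -0.5, 0.3]
width: 0.0701
grasp_force: 0.0
t: 17.58
tool_pos: [0.3838, 0.1524, 0.1653]
tcp_rot: [[0.175, 0.985, -0.009], [0.985, -0.175, -0.004], [-0.006, -0.008, -1.0]]
force: [-0.4, -0.1, -0.4]
width: 0.0703
grasp_force: 0.0
t 17.58 tcp [0.3838 0.1524 0.1653] w 0.0703 gf 0.0
[[0.175, 0.985, -0.009], [0.985, -0.175, -0.004], [-0.006, -0.008, -1.0]] q [  4.  29. -41. 126.  33.  36. -71.]
[(array([0.3966, 0.2351, 0.0013]), 0.59)]
[(array([0.6176, 0.209 , 0.0014]), 0.62)]
predict rib top (np.float64(332.8780654780968), np.float64(97.07412295541022))
```

View pics/w5.png

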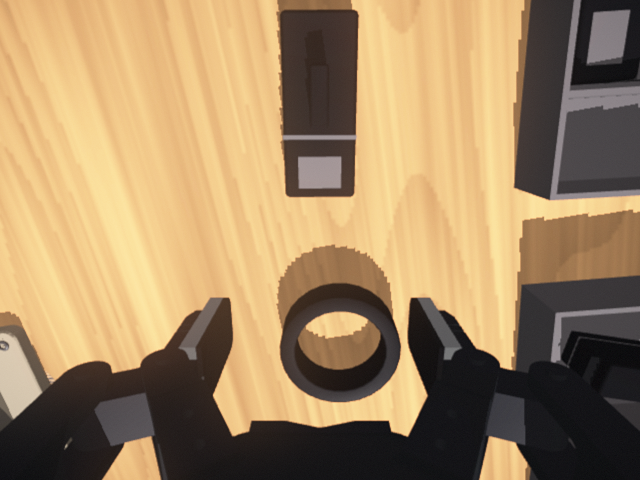

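The pack stands free on the bench at (281–357, 10–196), rib at (318, 65–110), with the tape untouched below it. The pack bin is at the right.

Run:
```python
from h import *
P=np.load("P5.npy",allow_pickle=True).item()
c=[ray("wrist",*p,.030,P)[:2] for p in [(280.5,10.5),(357.5,10.5),(355,196),(286,196)]]; print(np.round(c,4).tolist())
t=(c[0]+c[1])/2;n=(c[2]+c[3])/2; d=t-n; print("len",np.linalg.norm(d),"w",np.linalg.norm(c[0]-c[1]),np.linalg.norm(c[2]-c[3]),"yaw",np.degrees(np.arctan2(d[1],d[0])),"c",(t+n)/2)
u=d/np.linalg.norm(d); g=(t+n)/2+.007*u; print("rib",g, "rib px",pix("wrist",[*g,.05],P), "by nose",n+.067*u,"by known", np.array([.3894,.1925])+np.array([.174,.985])*.052)
print("pixel rib ray",ray("wrist",318,80,.05,P))
b=np.array([ray("top",*p,.05)[:2] for p in [(201.2,198.8),(255.6,205),(247.8,264.7),(192.5,259)]]); print("bin",b.round(3).tolist(),b.mean(0),[np.degrees(np.arctan2(*(b[i]-b[j])[::-1])) for i,j in((0,3),(1,2))])
im=cv2.imread("pics/w5.png")[0:210,260:380]; im=np.clip(im.astype(float)*3,0,255).astype(np.uint8)
cv2.imwrite("pics/w5c.png",cv2.resize(im,None,fx=2.8,fy=2.8,interpolation=2))
```

```text
[[0.3826, 0.2972], [0.4303, 0.2886], [0.4113, 0.1722], [0.3624, 0.1808]]
len 0.11800733797681606 w 0.04838639957655189 0.04970949776225161 yaw 80.43154632762085 c [0.39665092 0.23471664]
rib [0.3978145  0.24161925] rib px (np.float64(319.39271042047915), np.float64(96.79732096766637)) by nose [0.39798012 0.24260172] by known [0.398448 0.24372 ]
pixel rib ray [0.39866247 0.2512575  0.05      ]
bin [[0.697, 0.261], [0.684, 0.129], [0.538, 0.145], [0.55, 0.279]] [0.61722407 0.20345267] [np.float64(-6.909483372199119), np.float64(-6.396313504896945)]
```

View pics/w5c.png

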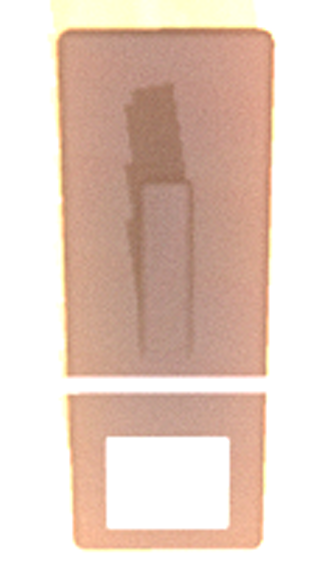

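The brightened crop shows the rib top at image (310–329, 65–125), centred on the predicted pixel (319,97). I'll take the rib there.

```bash
python3 -m creep '[[[15,0,0,0,32],[25,-1,0,0,32],[25,-1,10,0,32],[18,0,25,0,32],[8,0,25,0,32],[0,0,25,0,32],[0,0,15,0,32],[0,0,0,0,32]]]' 60; python3 -m creep '[[[0,0,0,0,32],[0,0,0,0,32]]]'
```

```text
t: 18.4
tool_pos: [0.3941, 0.2415, 0.0616]
tcp_rot: [[0.172, 0.985, -0.016], [0.985, -0.172, -0.008], [-0.011, -0.014, -1.0]]
force: [-0.0, -0.3, 0.6]
width: 0.0319
grasp_force: 0.0
t: 18.57
tool_pos: [0.3966, 0.2428, 0.0654]
tcp_rot: [[0.174, 0.985, -0.009], [0.985, -0.174, -0.003], [-0.005, -0.009, -1.0]]
force: [-0.5, 0.3, -0.1]
width: 0.0318
grasp_force: 0.0
```

```bash
python3 -m creep '[[[0,1.5,8,0,32],[0,0,10,0,32],[0,0,6,0,32],[0,0,0,0,32],[0,0,0,0,20],[0,0,0,0,8],[0,0,0,0,8],[0,0,0,0,8]]]' 60; python3 -m creep '[[[0,0,0,0,8],[0,0,0,0,8]]]'
```

```text
t: 19.23
tool_pos: [0.3982, 0.2422, 0.0417]
tcp_rot: [[0.174, 0.985, -0.009], [0.985, -0.174, -0.003], [-0.005, -0.008, -1.0]]
force: [-0.8, 0.4, 5.2]
width: 0.0103
grasp_force: 60.1
t: 19.4
tool_pos: [0.3981, 0.2422, 0.0417]
tcp_rot: [[0.174, 0.985, -0.009], [0.985, -0.174, -0.003], [-0.005, -0.008, -1.0]]
force: [-2.2, -1.5, 5.7]
width: 0.0101
grasp_force: 60.4
```

```bash
python3 -m creep '[[[0,0,-5,0,8],[0,0,-12,0,8],[0,0,-20,0,8],[0,0,-25,0,8],[0,0,-30,0,8],[0,0,-25,0,8],[0,0,-8,0,8],[0,0,0,0,8]]]'; python3 -c "
from h import *
plan([.600,.175,.165],-6.7,16)"
```

```text
t: 20.07
tool_pos: [0.4003, 0.2429, 0.1678]
tcp_rot: [[0.175, 0.984, -0.006], [0.984, -0.175, -0.002], [-0.003, -0.005, -1.0]]
force: [-0.2, 0.0, -2.8]
width: 0.0104
grasp_force: 59.3
from [0.4003 0.2429 0.1678] 79.9 to [0.6   0.175 0.165] -6.7
[[-2.0, 13.0, 0.2, np.float64(5.41)], [-0.8, 13.2, 0.2, np.float64(5.41)], [0.5, 13.2, 0.2, np.float64(5.41)], [1.7, 13.1, 0.2, np.float64(5.41)], [3.0, 12.8, 0.2, np.float64(5.41)], [4.2, 12.5, 0.2, np.float64(5.41)], [5.3, 12.1, 0.2, np.float64(5.41)], [6.4, 11.5, 0.2, np.float64(5.41)], [7.5, 10.8, 0.2, np.float64(5.41)], [8.5, 10.1, 0.2, np.float64(5.41)], [9.4, 9.3, 0.2, np.float64(5.41)], [10.2, 8.3, 0.2, np.float64(5.41)], [11.0, 7.3, 0.2, np.float64(5.41)], [11.6, 6.3, 0.2, np.float64(5.41)], [12.1, 5.1, 0.2, np.float64(5.41)], [12.6, 4.0, 0.2, np.float64(5.41)]]
```

Pack held (weight shows). Carrying and turning.

```bash
python3 -m creep '[[[-2,13,0,5.41,8],[-0.8,13,0,5.41,8],[0.5,13,0,5.41,8],[1.7,13,0,5.41,8],[3,13,0,5.41,8],[4.2,12.5,0,5.41,8],[5.3,12,0,5.41,8],[6.4,11.5,0,5.41,8]]]'; python3 -m creep '[[[7.5,10.8,0,5.41,8],[8.5,10,0,5.41,8],[9.4,9.3,0,5.41,8],[10.2,8.3,0,5.41,8],[11,7.3,0,5.41,8],[11.6,6.3,0,5.41,8],[12,5,0,5.41,8],[12.6,4,0,5.41,8]]]'; python3 -m creep '[[[0,0,0,0,8],[0,0,0,0,8],[0,0,0,0,8]]]'
python3 - <<'E'
from h import *
st(); P=arm.camera_params("wrist"); cv2.imwrite("pics/w6.png",arm.capture("wrist")); np.save("P6.npy",P,allow_pickle=True)
for n in["pack_bin","free_lane"]:print([(W("wrist",d["location"],P).round(4),d["confidence"]) for d in arm.landmark_of("wrist",n)])
E
```

```text
t: 20.73
tool_pos: [0.4983, 0.2075, 0.1632]
tcp_rot: [[0.805, 0.593, -0.012], [0.593, -0.805, -0.006], [-0.013, -0.003, -1.0]]
force: [1.2, -0.3, -2.7]
width: 0.0104
grasp_force: 59.2
t: 21.4
tool_pos: [0.5977, 0.174, 0.1619]
tcp_rot: [[0.993, -0.12, -0.013], [-0.12, -0.993, -0.006], [-0.012, 0.008, -1.0]]
force: [-0.7, 1.2, -2.8]
width: 0.0106
grasp_force: 59.2
t: 21.65
tool_pos: [0.5967, 0.1753, 0.1631]
tcp_rot: [[0.994, -0.112, -0.012], [-0.112, -0.994, -0.005], [-0.012, 0.006, -1.0]]
force: [-0.2, 0.2, -2.8]
width: 0.0104
grasp_force: 59.2
t 21.65 tcp [0.5967 0.1753 0.1631] w 0.0104 gf 59.21900153160095
[[0.994, -0.112, -0.012], [-0.112, -0.994, -0.005], [-0.012, 0.006, -1.0]] q [  -9.   40.  -16.   95.   14.   48. -128.]
[]
[]
```

View pics/w6.png

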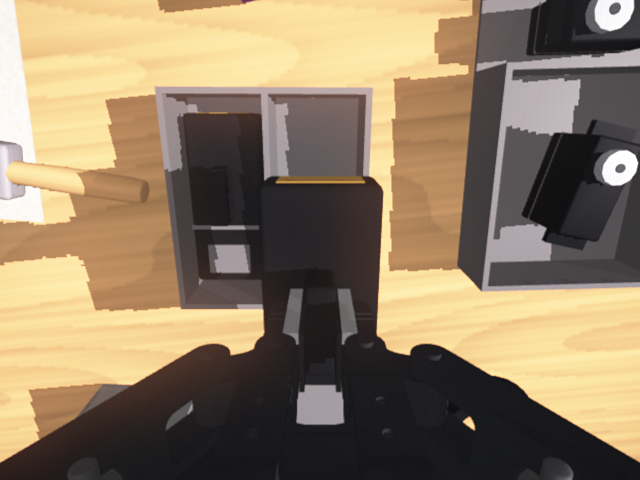

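The servo stands upright in its bin at the right. The held pack is just robot-side of the free lane; rim corners are at (156,88), (372,88), (181,308), and the middle wall's top is at (262–271, 90).

Run:
```python
from h import *
P=np.load("P6.npy",allow_pickle=True).item()
A,B,C,D,M=[ray("wrist",*p,.05,P)[:2] for p in [(156,88),(372.5,88),(181,308.5),(370,178),(266.5,90)]]
print(A,B,C,"w",np.linalg.norm(A-B),"l",np.linalg.norm(A-C),"mid frac",np.linalg.norm(A-M),"yaws",np.degrees(np.arctan2(*(A-C)[::-1])),np.degrees(np.arctan2(*(A-B)[::-1]))-90,np.degrees(np.arctan2(*(B-D)[::-1])))
cen=(B+C)/2; y=np.radians(-6.7); x=np.array([np.cos(y),np.sin(y)]); yy=np.array([-np.sin(y),np.cos(y)]); print("cen",cen)
for c0 in (cen,np.array([.620,.206])):
    l=c0-.032*yy; print("lane",l,"tcp",l+.007*x)
# held pack far-edge: top at tool z: TCP-0.0117 -> pack top = .163-.0117
z=.1631-.0117
e=[ray("wrist",*p,z,P)[:2] for p in [(264.5,184),(381,184)]]; print("pack far corners",e,np.linalg.norm(e[0]-e[1]),np.degrees(np.arctan2(*(e[0]-e[1])[::-1]))-90)
plan([*(cen-.032*yy+.007*x),.163],-6.7,4)
```

```text
[0.69970095 0.26452608] [0.68506745 0.13399891] [0.55178012 0.28248301] w 0.1313448960339613 l 0.14900679328188393 mid frac 0.06688819494415602 yaws -6.921582289385918 -6.39676234054761 -5.723245034735747
cen [0.61842379 0.20824096]
lane [0.61469032 0.1764595 ] tcp [0.62164252 0.1756428 ]
lane [0.61626654 0.17421854] tcp [0.62321873 0.17340184]
pack far corners [array([0.64982899, 0.19235995]), array([0.64474555, 0.14762223])] 0.04502560335355705 -6.482583257447757
from [0.5974 0.1755 0.1642] -6.5 to [0.6216 0.1756 0.163 ] -6.7
[[6.0, -0.7, 0.3, np.float64(0.05)], [6.0, -0.7, 0.3, np.float64(0.05)], [6.0, -0.7, 0.3, np.float64(0.05)], [6.0, -0.7, 0.3, np.float64(0.05)]]
```

```bash
python3 -m creep '[[[6,-0.6,0,0,8],[10,-0.9,10,0,8],[8,-0.8,15,0,8],[0,0,15,0,8],[0,0,10,0,8],[0,0,5,0,8],[0,0,0,0,8],[0,0,0,0,8]]]'; python3 -m creep '[[[0,0,0,0,8]]]'
python3 - <<'E'
from h import *
plan([.622,.175,.066],-6.7,6)
E
```

```text
t: 22.47
tool_pos: [0.6222, 0.1746, 0.1093]
tcp_rot: [[0.993, -0.115, -0.009], [-0.115, -0.993, -0.003], [-0.009, 0.005, -1.0]]
force: [1.1, -0.0, -1.9]
width: 0.0107
grasp_force: 59.2
t: 22.55
tool_pos: [0.6226, 0.1747, 0.1101]
tcp_rot: [[0.993, -0.115, -0.008], [-0.115, -0.993, -0.003], [-0.007, 0.004, -1.0]]
force: [-0.2, 0.5, -3.5]
width: 0.0105
grasp_force: 59.2
from [0.6226 0.1747 0.1101] -6.6 to [0.622 0.175 0.066] -6.7
[[-0.1, -0.0, 7.4, np.float64(0.02)], [-0.1, -0.0, 7.4, np.float64(0.02)], [-0.1, -0.0, 7.4, np.float64(0.02)], [-0.1, -0.0, 7.4, np.float64(0.02)], [-0.1, -0.0, 7.4, np.float64(0.02)], [-0.1, -0.0, 7.4, np.float64(0.02)]]
```

```bash
python3 -m creep '[[[0,0,5,0,8],[0,0,7,0,8],[0,0,7,0,8],[0,0,7,0,8],[0,0,7,0,8],[0,0,5,0,8],[0,0,2,0,8],[0,0,0,0,8]]]'
```

```text
t: 23.22
tool_pos: [0.6212, 0.1741, 0.0685]
tcp_rot: [[0.993, -0.115, -0.011], [-0.115, -0.993, -0.004], [-0.01, 0.005, -1.0]]
force: [-0.1, -0.2, -2.4]
width: 0.0103
grasp_force: 59.2
```

No contact (bottom is now ~27 mm up, inside the lane). Continuing.

```bash
python3 -m creep '[[[0,0,5,0,8],[0,0,5,0,8],[0,0,5,0,8],[0,0,3,0,8],[0,0,2,0,8],[0,0,0,0,8],[0,0,0,0,8]]]'
```

```text
t: 23.8
tool_pos: [0.6215, 0.1742, 0.0493]
tcp_rot: [[0.993, -0.115, -0.009], [-0.115, -0.993, -0.004], [-0.009, 0.005, -1.0]]
force: [0.2, 0.0, -2.5]
width: 0.0106
grasp_force: 59.2
```

```bash
python3 -m creep '[[[0,0,1.5,0,8],[0,0,1.5,0,8],[0,0,1,0,8],[0,0,0.5,0,8],[0,0,0,0,8],[0,0,0,0,8]]]'
```

```text
t: 24.3
tool_pos: [0.6215, 0.1741, 0.0458]
tcp_rot: [[0.993, -0.115, -0.009], [-0.115, -0.993, -0.004], [-0.008, 0.005, -1.0]]
force: [-2.4, -0.9, 5.8]
width: 0.0103
grasp_force: 60.4
```

Floor contact at the expected height; release and rise.

```bash
python3 -m creep '[[[0,0,0,0,16],[0,0,0,0,22],[0,0,0,0,22],[0,0,0,0,22]]]'; python3 -m creep '[[[0,0,-5,0,22],[0,0,-12,0,22],[0,0,-25,0,22],[-10,0,-35,0,22],[-20,0,-35,0,22],[-20,0,-20,0,22],[0,0,0,0,22],[0,0,0,0,22]]]'
python3 - <<'E'
from h import *
st(); P=arm.camera_params("wrist"); cv2.imwrite("pics/w7.png",arm.capture("wrist"))
for n in["pack","servo"]:print([(W("wrist",d["location"],P).round(4),d["confidence"]) for d in arm.landmark_of("wrist",n)])
print("pack bottom rays");np.save("P7.npy",P,allow_pickle=True)
E
```

```text
t: 24.63
tool_pos: [0.6216, 0.1743, 0.0448]
tcp_rot: [[0.993, -0.115, -0.009], [-0.115, -0.993, -0.003], [-0.008, 0.004, -1.0]]
force: [-0.7, 0.5, -0.1]
width: 0.0222
grasp_force: 0.0
t: 25.3
tool_pos: [0.5735, 0.1812, 0.1799]
tcp_rot: [[0.993, -0.114, -0.005], [-0.114, -0.993, -0.002], [-0.005, 0.003, -1.0]]
force: [0.4, -0.7, -1.7]
width: 0.0219
grasp_force: 0.0
t 25.3 tcp [0.5735 0.1812 0.1799] w 0.0219 gf 0.0
[[0.993, -0.114, -0.005], [-0.114, -0.993, -0.002], [-0.005, 0.003, -1.0]] q [ -10.   37.  -16.   98.   13.   48. -129.]
[(array([0.615 , 0.1745, 0.0052]), 0.69)]
[(array([ 0.6039, -0.0071,  0.0087]), 0.65)]
pack bottom rays
```

View pics/w7.png

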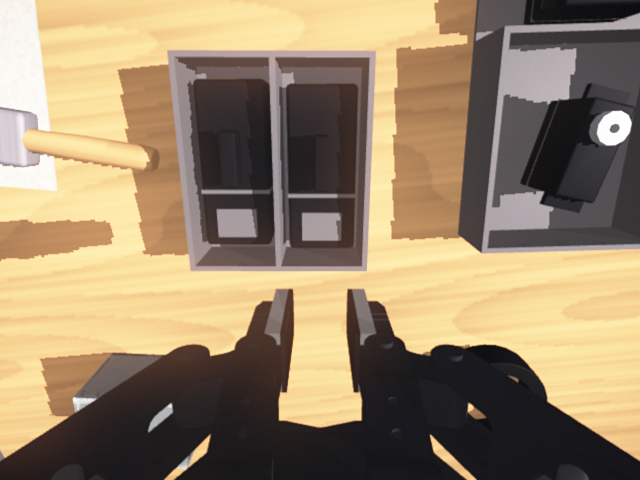

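The pack lies flat in the free lane at (287–357, 85–248), level with its neighbour. The servo stands upright in its bin (580,150), and the gripper is clear.

```bash
python3 -c "
from plant import arm
print(arm.finish_job())"
```

```text
the job is handed in; nothing more can be done
None
```

The servo, bracket and battery pack are each in their bins, the pack drawn from the dock, let go on the bench and then lowered by its rib; the job was handed in at about 25 s, with no verdict returned.

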